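# Lock the reel hub of the skein winder to its shaft

## Task

Turn the winder's crank until the flat of its shaft faces straight up, under the grub screw in the reel hub. Then take the larger of the two T-handled hex keys, seat it fully in the screw and turn it clockwise until you feel the screw come snug on the flat (about 0.17 N m at the key, between 0.15 and 0.2), without ramming the key or disturbing the other things on the bench. Let go and leave the key standing in the screw.

Things in the scene. Friction and masses are not known exactly. Their poses are not given: they have to be found in the camera images.
- winder: The skein winder, fixed: wooden base 250 x 220 x 18 mm, two upright bearings (130 mm tall, at y = +-66 mm), a level shaft through them with a reel hub in the middle; the hub's two arms lie on rests (113 mm tall, at x = +-92 mm). Origin: on the bench under the middle of the hub. z up; y along the shaft towards the crank; the shaft's axis is level, 105 mm above the origin.
- hub: Aluminium reel hub, fixed, round the middle of the shaft. An upright round boss on it, 39 mm outside and 27 mm inside diameter, holds the grub screw; its rim is 145 mm above the bench. Origin: on the shaft's axis in mid-hub; axes as the winder's.
- shaft: Steel shaft, 30 mm diameter, with one flat 2 mm deep, 15 mm wide, along its length, and a crank at its +y end that turns it. Turns stiffly (0.15 N m, 2.5 N at the handle), stays where left. Origin: on its axis in mid-hub. y along the axis; z out of the flat and along the crank arm. Wanted: z straight up (joint value 0). At the start it leans 0.45 to 1.25 rad from upright towards the winder's +x.
- crank_grip (a point): Middle of the black crank handle: a round bar 16 mm in diameter, 58 mm long, parallel to the shaft and 65 mm from its axis; its middle is at y = 146 mm in the winder's frame. The crank arm (26 x 12 mm) is between it and the bearing. With the crank upright the arm's end is 184 mm above the bench: carry the key higher than that.
- screw: Dark steel grub screw, 24 mm across, upright in the boss over the shaft, with a hexagonal socket in its top. Clockwise from above tightens and lowers it, 3 mm per rad. It meets the flat 0.75 to 1.25 rad from its start, not known beforehand; over the round of the shaft it binds 2 mm early. Origin: on the shaft's axis line, 24 mm below the socket's floor; z up; x to a corner of the hexagon.
- socket (a point): Centre of the floor of the screw's hexagonal socket: 14.5 mm across flats, 12 mm deep, mouth chamfered 2 mm, 3 to 5 mm below the boss's rim. The seated key has some 0.1 to 0.2 rad of slack. Free, the screw takes 0.10 N m to turn, read a little lower in pauses; on the flat the torque climbs about 0.06 N m per 0.1 rad. 0.17 N m is snug; above 0.21 the shaft is bruised. It stays put when let go.
- key: The larger T-handled hex key, steel, 0.2 kg, standing loose in a wooden block (60 x 60 x 44 mm, hole 34 mm deep). Hexagonal shank 14 mm across flats, 85 mm long, foot chamfered 2.5 mm; on top a level bar 90 x 14 mm, 18 mm high. Origin: middle of the foot; z up the shank; x along the bar and to a corner of the hexagon: it fits with its x along the screw's x or 60 degree steps from it.
- key_tip (a point): Middle of the foot of the large key's shank.
- key_bar (a point): Middle of the large key's bar, 94 mm above its foot: the place to grip it, across the 14 mm width.
- small_key: The smaller T-handled hex key, 8.5 mm across flats, 75 mm shank, bar 75 x 10 x 14 mm, standing in a block of its own. It is too small for the screw and stays where it is. Origin and axes as the large key's.
- dye_a: White bottle with a green band, 52 mm across, 125 mm tall. Leave it alone. Origin: centre of its underside.
- dye_b: White bottle with a brown band, 52 mm across, 125 mm tall. Leave it alone. Origin: centre of its underside.
- jar: Jar with a steel lid, 68 mm across, 75 mm tall. Leave it alone. Origin: centre of its underside.
- bobbin: Empty wooden bobbin, 56 mm across, 80 mm tall, standing. Leave it alone. Origin: centre of its underside.
- tape: Paper ring 84 mm across and 22 mm high, lying flat. Leave it alone. Origin: centre of its underside.
Not all that is in view belongs to the job. What is shaped like the key but red is not meant.

How it is judged:
On the way, in this order (a step that is already met when the one before it is completed fails the run):
1. the shaft's flat faces the screw, to 8 degrees, and stays there (value of joint shaft between -0.14 and 0.14 rad and contact force between screw and shaft below 2 N), for 0.3 s.
2. the large key is seated in the screw (distance between key_tip and socket below 0.003 m), for 0.1 s.
3. the screw bears on the flat with at least 12 N (contact force between screw and shaft above 12 N), for 0.3 s.
At the end, for the whole second after the job is handed in: the shaft's flat faces the screw within 0.14 rad (8 degrees), the screw bears on it with more than 12 N (about 0.14 N m at the key) and never over 40 N (0.22 N m), and the large key stands at rest, upright within 0.15 rad, with its foot within 4 mm of the socket's floor, let go (value of joint shaft between -0.14 and 0.14 rad and contact force between screw and shaft above 12 N and distance between key_tip and socket below 0.004 m and angle between key's own z axis and vertical below 0.15 rad and linear speed of key below 0.02 m/s); the robot touches nothing.
It fails at once if the screw is overtightened: it bears on the shaft with more than 40 N (contact force between screw and shaft above 40 N).
It fails at once if the key is rammed against the hub with more than 25 N (contact force between key and hub above 25 N).
It fails at once if the key is forced into the screw with more than 150 N (contact force between key and screw above 150 N).
It fails at once if the small key is taken from its block (distance of small_key from where it was at the start of the episode above 0.03 m).
It fails at once if another thing on the bench is shifted by more than 30 mm (distance of any of dye_a, dye_b, jar, bobbin, tape from where it was at the start of the episode above 0.03 m).
It also fails if it takes over 72 s, if anything falls off the work surface, if the arm or the gripper's body presses on something with over 40 N, if the wrist force passes 120 N, or if a joint passes its speed limit or range.

## Robot

A 6-joint arm with a two-finger parallel gripper is mounted at the origin on the work surface. World frame = base frame: x ahead of the robot, y to its left, z up, the work surface at z = 0. Lengths are in m, angles in rad, forces in N, time in s.
With the tool pointing down it reaches from about 0.35 to 0.775 m from the base axis. Payload 7.3 kg.
Tool frame: the origin (TCP) lies at the very end of the fingers, on their centre line; the grasp point (between the pads) lies 19 mm behind it; z points along the fingers, x is the direction in which the jaws open and shut, and the axes are right-handed (so a half turn about z gives the same grasp; the last joint's range is limited). The gripper opens to 92 mm and grips with 3 to 60 N. Pads are 19 mm wide; open, the fingers measure 130 mm over their backs; the gripper's body (75 mm by 190 mm) begins 47 mm behind the grasp point.
Start: joints at [1.15, 0.342, 1.524, -0, 1.275, -0.146], TCP at [0.142, 0.505, 0.227] pointing down, gripper open.
Joint ranges: [-2.53, 2.53], [-0.77, 2.02], [0.04, 2.7], [-1, 4.14], [0.28, 2.66], [-3.11, 3.11]. Speed limits (rad/s): [2.57, 2.57, 3.14, 3.14, 3.14, 3.14].

## Interface

Orientations are given as [roll, pitch, yaw] about the fixed x, y, z axes, in that order (R = Rz(yaw) Ry(pitch) Rx(roll)).
In Python, from cell import robot, read_camera, nets gives the robot as it stands. The module is installed in compiled form; this text tells all that it offers.
- The arm moves only by the tool carry_out, never from a script. Its arguments are lists of equal length, an entry for each row: "translation": the shift along the tool's x, y, z in m, a list of three; "turn": the turn, a rotation vector about the tool's x, y, z in rad, a list of three; "gripper": the gripper's target within -1 to 1 (shut at 1, half-way at 0, fully open at -1). A call has 1 to 10 rows; each row shifts and turns the commanded pose from where the row before left it, along the tool's axes as they then stand; what a row does not reach is not made up. A row lasts 1/10 s, in which the tool goes at most 50 mm and 8.59 degrees, less where a joint would pass 70% of its speed; a pose out of reach is approached as far as the arm can. A call with a gripper value outside its range is refused whole. The fingers move at their own pace and stop on an object; "squeeze" is the grip in N (left out, the last holds). Time passes only in rows, so rows that do not move let the fingers close. It gives the time, the measured TCP pose, the force and the opening at its end, in the units of the state.
- robot.observe(): the state, without advancing time (a new reading comes with each control period).
- read_camera(name): name is "side" or "top" or "wrist"; returns a dict with "img" (420x560x3 uint8, red, green, blue), "fx", "fy", "cx", "cy" (pixels), "world_from_camera" (4x4, takes a point from camera to world coordinates). Camera axes: x right, y down, z forward; pixel columns grow to the right and rows downward; lengths in m; the calibration is good to about 2 mm. A picture is of the moment at which its call begins. There is no depth.
- robot.hand_in(): hands the job in, once; it reports no verdict.
Trained networks look in a picture, given as the dict that the camera call returned (one of the last four; its "shot" number tells which), for a name from the list of things; names that differ only in an ending like _2 or _b are one class to them, and where a whole thing is asked for, a point or a joint stands for the part that bears it (a point fixed in the world has none). Each returns a list of dicts, best first, with "score" (0 to 1); they miss things now and then, are a little off and sometimes report something else, mostly with a low value. They report only what shows in the picture. A call takes as long as a camera call. They do not tell look-alikes from the thing itself.
- nets.regions_of(picture, name): "region" (420x560 bool, what is visible of it) and "pixel" ([column, row] in pixels, amid what is visible of it).
- nets.tip_of(picture, name): "pixel" ([column, row] in pixels: a listed point, or the origin of a listed thing).
The state is a dict: "time": time; "qpos": joint angles; "qvel": joint speeds; "joint_efforts": joint torques, N m; "tool_pos": TCP position; "tool_rot": TCP orientation; "contact_force": force on the tool from outside, world axes, zero at the start; "torque": the same for the moment, N m; "opening": finger opening in m.
Only numpy, scipy, OpenCV 4.12 (cv2) and the standard library are available. Lean on these libraries where they do the work, as an engineer would, in place of code of your own. Each camera call takes 0.05 s, during which the arm holds its last target. There are 200 camera calls.

## Working session

There is one attempt and no reset: what is moved stays moved. The work goes in short steps, Python scripts to look and compute and a tool call to move; the robot and the scene stay as the last step left them, time stands still between calls to the robot, and variables do not carry over. Pictures are saved under pics/ and viewed, about 8 in all and at most 12, crops included, and the job is handed in when it is done.

Besides the shell and the picture viewer there is one more tool, called after "Request:" by a JSON object that holds its "name" and its "arguments", one argument or row to a line. carry_out: Moves the arm, as the interface text tells. Its arguments: {"type":"object","properties":{"translation":{"type":"array","items":{"type":"array","items":{"type":"number"}}},"turn":{"type":"array","items":{"type":"array","items":{"type":"number"}}},"gripper":{"type":"array","items":{"type":"number"}},"squeeze":{"type":"number"}},"required":["translation","turn","gripper"]}

```bash
mkdir -p pics
cat > h.py <<'E'
import numpy as np, cv2
from cell import robot, read_camera, nets
from scipy.spatial.transform import Rotation as R
def proj(p,P):
    T=np.linalg.inv(p["world_from_camera"]); q=T[:3,:3]@np.array(P)+T[:3,3]
    return np.array([p["fx"]*q[0]/q[2]+p["cx"],p["fy"]*q[1]/q[2]+p["cy"]])
def ray(p,px):
    T=p["world_from_camera"]; d=np.array([(px[0]-p["cx"])/p["fx"],(px[1]-p["cy"])/p["fy"],1])
    return T[:3,3].copy(), T[:3,:3]@d
def atz(p,px,z):
    o,d=ray(p,px); return o+d*(z-o[2])/d[2]
def tri(obs):
    A=np.zeros((3,3));b=np.zeros(3)
    for p,px in obs:
        o,d=ray(p,px); d=d/np.linalg.norm(d); M=np.eye(3)-np.outer(d,d); A+=M;b+=M@o
    X=np.linalg.solve(A,b); return X,[np.round(proj(p,X)-px,1) for p,px in obs]
def save(name,img): cv2.imwrite("pics/"+name,cv2.cvtColor(img,cv2.COLOR_RGB2BGR))
E
python3 - <<'E'
from h import *
s=robot.observe(); print({k:np.round(v,3) for k,v in s.items()})
P={n:read_camera(n) for n in("top","side")}
for n,p in P.items():
    print(n,np.round(p["world_from_camera"],3).tolist(),p["fx"])
    save(n+"0.png",p["img"])
    for t in("winder","hub","screw","socket","crank_grip","key","key_bar","key_tip","small_key","shaft","dye_a","jar","bobbin","tape"):
        print(n,t,[(np.round(r["pixel"]).tolist(),round(r["score"],2)) for r in nets.tip_of(p,t)][:4])
E
```

```text
{'time': np.float64(0.0), 'qpos': array([ 1.15 ,  0.343,  1.525, -0.   ,  1.275, -0.146]), 'qvel': array([-0.003,  0.   , -0.   ,  0.002, -0.   , -0.002]), 'joint_efforts': array([-1.0000e-03, -4.3124e+01, -2.4421e+01,  7.2000e-02,  5.6000e-02,
       -0.0000e+00]), 'tool_pos': array([0.142, 0.505, 0.226]), 'tool_rot': array([-3.141e+00,  2.000e-03,  1.296e+00]), 'contact_force': array([-0.278, -1.018,  0.309]), 'torque': array([ 0.035, -0.067,  0.021]), 'opening': np.float64(0.092)}
top [[0.026, -0.992, 0.119, 0.468], [-1.0, -0.026, 0.002, 0.023], [0.001, -0.119, -0.993, 1.18], [0.0, 0.0, 0.0, 1.0]] 485.1192328681266
top winder [([355.0, 235.0], 0.73), ([130.0, 263.0], 0.69), ([178.0, 287.0], 0.27)]
top hub [([361.0, 227.0], 0.86)]
top screw [([359.0, 226.0], 0.64)]
top socket [([364.0, 228.0], 0.43)]
top crank_grip [([297.0, 203.0], 0.63)]
top key [([277.0, 179.0], 0.87), ([188.0, 212.0], 0.79), ([166.0, 160.0], 0.75), ([250.0, 222.0], 0.65)]
top key_bar [([246.0, 214.0], 0.83), ([150.0, 150.0], 0.81), ([182.0, 205.0], 0.69), ([274.0, 173.0], 0.54)]
top key_tip [([163.0, 161.0], 0.
[... 555 characters left out ...]
e screw [([339.0, 250.0], 0.36)]
side socket [([341.0, 240.0], 0.54)]
side crank_grip [([305.0, 203.0], 0.85), ([363.0, 339.0], 0.59)]
side key [([243.0, 222.0], 0.69), ([273.0, 240.0], 0.56), ([257.0, 202.0], 0.47)]
side key_bar [([253.0, 178.0], 0.83), ([269.0, 214.0], 0.72), ([242.0, 196.0], 0.69), ([340.0, 249.0], 0.53)]
side key_tip [([252.0, 202.0], 0.72), ([270.0, 246.0], 0.66), ([242.0, 222.0], 0.62)]
side small_key [([190.0, 238.0], 0.67)]
side shaft [([338.0, 243.0], 0.67)]
side dye_a [([362.0, 338.0], 0.84), ([221.0, 206.0], 0.59), ([341.0, 248.0], 0.37)]
side jar [([422.0, 285.0], 0.64)]
side bobbin [([228.0, 264.0], 0.6), ([242.0, 196.0], 0.5)]
side tape [([184.0, 224.0], 0.53)]
```

View pics/top0.png

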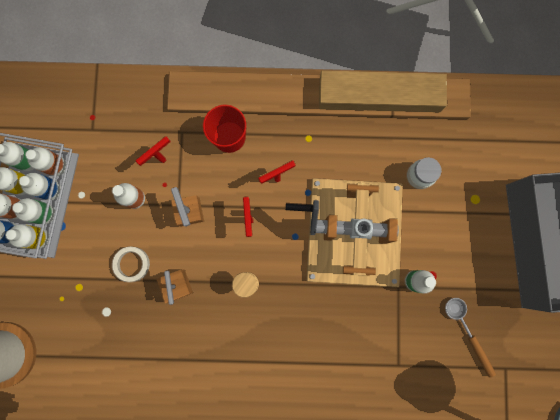

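View pics/side0.png

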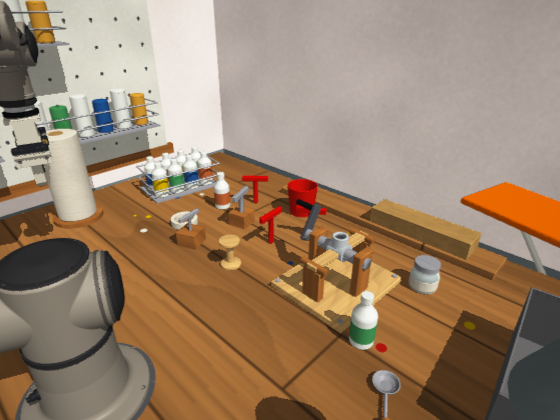

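Top view: the candidates for the key are the grey T in a block at (182,206), the smaller grey T in a block at (170,288), and red T-shapes at (153,151), (277,172) and (247,216). By the description the large key is the grey one at (182,206). The winder's hub is at (364,228) with the crank handle at (299,207). The side view agrees, with the large key at (240,200).

```bash
cat > m.py <<'E'
from h import *
t=read_camera("top"); s=read_camera("side")
def show(n,a,b=None):
    print(n,np.round(a,4),b if b is not None else "")
show("bar z.094+.01",atz(t,[182,205],.105)); show("bar tri",*tri([(t,[182,205]),(s,[242,196])]))
show("hub rim",atz(t,[364,228],.145)); show("rim tri",*tri([(t,[364,228]),(s,[341,239])]))
show("grip tri",*tri([(t,[297,205]),(s,[308,208])]))
show("red1",*tri([(t,[274,173]),(s,[253,178])]));show("red2",*tri([(t,[246,214]),(s,[269,214])]))
for n in("key_bar","key"):
    for r in nets.regions_of(t,n)[:5]:
        ys,xs=np.nonzero(r["region"]); print(n,r["pixel"],round(r["score"],2),len(xs),xs.min(),xs.max(),ys.min(),ys.max())
for r in nets.regions_of(t,"winder")[:1]:
    c=cv2.findContours(r["region"].astype(np.uint8),0,2)[0]; c=max(c,key=cv2.contourArea); q=cv2.minAreaRect(c); print(q); 
    for b in cv2.boxPoints(q): print(np.round(atz(t,b,.018),3))
# crops
a=cv2.resize(t["img"][150:250,140:240],(400,400),interpolation=3); b=cv2.resize(t["img"][165:290,275:410],(432,400),interpolation=3)
save("crop1.png",np.hstack([a,b[:, :400]]))
E
python3 m.py
```

```text
bar z.094+.01 [0.6039 0.2585 0.105 ] 
bar tri [0.6069 0.2599 0.0927] [array([ 0.6, -0.6]), array([-0.6, -0. ])]
hub rim [ 0.5596 -0.1424  0.145 ] 
rim tri [ 0.5619 -0.1457  0.1349] [array([ 0.8, -0.6]), array([-0.9,  0.1])]
grip tri [ 0.6085 -0.0013  0.1461] [array([ 1.7, -1.5]), array([-1.8,  0.1])]
red1 [0.603  0.0948 0.2191] [array([-22.4,  27.1]), array([25.6, -4.6])]
red2 [0.5881 0.1168 0.0909] [array([-0.4,  0.4]), array([ 0.5, -0. ])]
key_bar [181.6, 204.6] 0.83 333 171 189 187 225
key_bar [276.1, 171.3] 0.82 312 259 295 161 183
key_bar [154.0, 152.9] 0.64 408 136 170 136 164
key_bar [248.0, 214.3] 0.59 257 243 252 197 235
key_bar [323.3, 224.0] 0.17 946 286 387 200 236
key [158.2, 154.9] 0.72 398 136 170 136 164
key [184.3, 205.7] 0.68 330 172 190 188 226
key [279.4, 172.7] 0.68 329 259 295 160 182
key [247.8, 218.4] 0.63 255 243 252 197 236
((342.72174072265625, 231.6859130859375), (114.82585144042969, 104.81607818603516), 1.5275253057479858)
[0.436 0.026 0.018]
[0.688 0.026 0.018]
[ 0.688 -0.253  0.018]
[ 0.436 -0.246  0.018]
```

View pics/crop1.png

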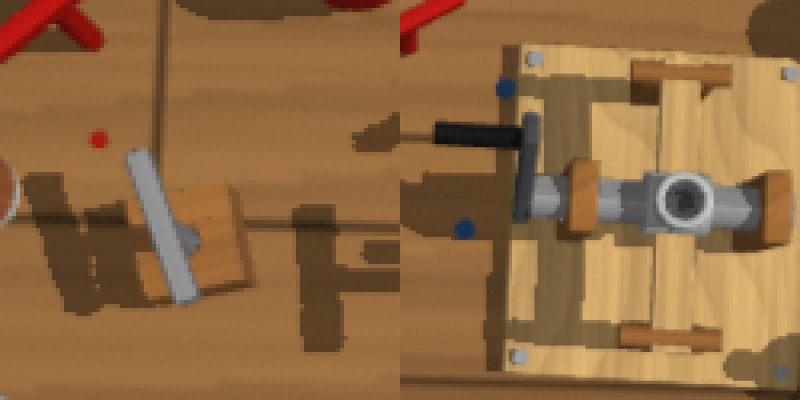

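The close crop confirms the choice: the grey T in its block, bar from about (173,188) to (188,225) in the full picture, is larger than the other grey key. The crank leans towards +x, and from the handle I get a lean of about 0.87 rad. First I align the tool with the winder and go above the crank.

Request:
{"name": "carry_out", "arguments": {
  "translation": [
    [0, 0, 0],
    [0, 0, 0],
    [0, 0, 0],
    [0, 0, 0],
    [0, 0, 0],
    [0, 0, 0],
    [0, 0, 0],
    [0, 0, 0],
    [0, 0, 0],
    [0, 0, 0]
  ],
  "turn": [
    [0, 0, 0.13],
    [0, 0, 0.13],
    [0, 0, 0.13],
    [0, 0, 0.13],
    [0, 0, 0.13],
    [0, 0, 0.13],
    [0, 0, 0.13],
    [0, 0, 0.13],
    [0, 0, 0.13],
    [0, 0, 0.126]
  ],
  "gripper": [0, 0, 0, 0, 0, 0, 0, 0, 0, 0]
}}

```text
time: 2.75
tool_pos: [0.1424, 0.5053, 0.2267]
tool_rot: [-3.141, -0.0, -0.005]
contact_force: [0.9, 0.4, 0.7]
opening: 0.0459
```

Request:
{"name": "carry_out", "arguments": {
  "translation": [
    [0.033, 0.036, 0],
    [0.033, 0.036, 0],
    [0.033, 0.036, 0],
    [0.033, 0.036, 0],
    [0.033, 0.036, 0],
    [0.033, 0.036, 0],
    [0.033, 0.036, 0],
    [0.033, 0.036, 0],
    [0.033, 0.036, 0],
    [0.033, 0.036, 0]
  ],
  "turn": [
    [0, 0, 0],
    [0, 0, 0],
    [0, 0, 0],
    [0, 0, 0],
    [0, 0, 0],
    [0, 0, 0],
    [0, 0, 0],
    [0, 0, 0],
    [0, 0, 0],
    [0, 0, 0]
  ],
  "gripper": [0, 0, 0, 0, 0, 0, 0, 0, 0, 0]
}}

```text
time: 3.75
tool_pos: [0.4736, 0.1436, 0.2269]
tool_rot: [-3.141, -0.001, -0.0]
contact_force: [1.1, -0.0, -0.3]
opening: 0.0462
```

Request:
{"name": "carry_out", "arguments": {
  "translation": [
    [0.034, 0.036, -0.01],
    [0.034, 0.036, -0.01],
    [0.034, 0.036, 0],
    [0.033, 0.034, 0],
    [0, 0, 0]
  ],
  "turn": [
    [0, 0, 0],
    [0, 0, 0],
    [0, 0, 0],
    [0, 0, 0],
    [0, 0, 0]
  ],
  "gripper": [0, 0, 0, 0, 0]
}}

```text
time: 4.25
tool_pos: [0.6096, -0.0008, 0.245]
tool_rot: [3.14, -0.0, -0.005]
contact_force: [0.1, 0.6, 0.2]
opening: 0.0457
```

Run:
```python
from h import *
w=read_camera("wrist"); print(np.round(w["world_from_camera"],3).tolist(),w["fx"]); save("w1.png",w["img"])
for n in("crank_grip","socket","hub","key_bar"): print(n,[(np.round(r["pixel"]).tolist(),round(r["score"],2)) for r in nets.tip_of(w,n)][:3])
print("expected grip",proj(w,[.6085,.002,.146]),"rim",proj(w,[.56,-.144,.145]))
```

```text
[[1.0, -0.005, -0.001, 0.61], [-0.005, -0.954, -0.3, 0.08], [0.001, 0.3, -0.954, 0.403], [0.0, 0.0, 0.0, 1.0]] 299.2568504319521
crank_grip [([257.0, 218.0], 0.8)]
socket [([233.0, 333.0], 0.59)]
hub [([236.0, 322.0], 0.74)]
key_bar [([348.0, 154.0], 0.75), ([246.0, 86.0], 0.6)]
expected grip [273.32153792 211.21621875] rim [227.94083584 344.5109971 ]
```

View pics/w1.png

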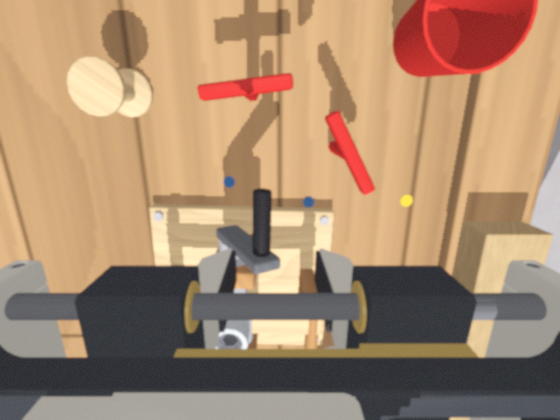

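The wrist view shows the handle from (262,191) to (262,253) and the boss at about (231,340). That puts the handle at x ≈ 0.597 and the lean nearer 0.6 rad. I'll straddle it.

Request:
{"name": "carry_out", "arguments": {
  "translation": [
    [-0.011, 0, 0.02],
    [0, 0, 0.03],
    [0, 0, 0.03],
    [0, 0, 0.028],
    [0, 0, 0]
  ],
  "turn": [
    [0, 0, 0],
    [0, 0, 0],
    [0, 0, 0],
    [0, 0, 0],
    [0, 0, 0]
  ],
  "gripper": [0, 0, 0, 0, 0]
}}

```text
time: 5.0
tool_pos: [0.5929, 0.0055, 0.1354]
tool_rot: [-3.141, 0.007, 0.002]
contact_force: [-0.5, -0.4, -0.4]
opening: 0.0461
```

Request:
{"name": "carry_out", "arguments": {
  "translation": [
    [0, 0, 0],
    [0, 0, 0],
    [0, 0, 0],
    [0, 0, 0]
  ],
  "turn": [
    [0, 0, 0],
    [0, 0, 0],
    [0, 0, 0],
    [0, 0, 0]
  ],
  "gripper": [0.55, 0.55, 0.55, 0.55],
  "squeeze": 4
}}

```text
time: 5.4
tool_pos: [0.5963, 0.0041, 0.1398]
tool_rot: [3.141, -0.002, 0.0]
contact_force: [-0.6, 0.1, 0.3]
opening: 0.022
```

Request:
{"name": "carry_out", "arguments": {
  "translation": [
    [-0.0055, 0, -0.0034],
    [-0.0059, 0, -0.0029],
    [-0.0061, 0, -0.0022],
    [-0.0063, 0, -0.0016],
    [-0.0064, 0, -0.001],
    [-0.0065, 0, -0.0003],
    [0, 0, 0],
    [0, 0, 0]
  ],
  "turn": [
    [0, 0, 0],
    [0, 0, 0],
    [0, 0, 0],
    [0, 0, 0],
    [0, 0, 0],
    [0, 0, 0],
    [0, 0, 0],
    [0, 0, 0]
  ],
  "gripper": [0.55, 0.55, 0.55, 0.55, 0.55, 0.55, 0.55, 0.55]
}}

```text
time: 6.2
tool_pos: [0.5579, 0.0041, 0.1493]
tool_rot: [-3.141, 0.003, 0.0]
contact_force: [-0.4, 0.2, 0.5]
opening: 0.0207
```

Request:
{"name": "carry_out", "arguments": {
  "translation": [
    [0, 0, 0],
    [0, 0, 0],
    [0, 0, 0],
    [0, 0, 0],
    [0, 0, 0]
  ],
  "turn": [
    [0, 0, 0],
    [0, 0, 0],
    [0, 0, 0],
    [0, 0, 0],
    [0, 0, 0]
  ],
  "gripper": [1, 1, 1, 1, 1],
  "squeeze": 15
}}

```text
time: 6.7
tool_pos: [0.5587, 0.0041, 0.1494]
tool_rot: [-3.141, 0.001, -0.0]
contact_force: [0.4, -0.6, -4.5]
opening: 0.0157
```

Run:
```python
from h import *
w=read_camera("wrist"); t=read_camera("top"); s=read_camera("side")
a=cv2.resize(t["img"][165:290,275:410],(432,400),interpolation=3); b=cv2.resize(s["img"][180:310,260:400],(432,400),interpolation=3)
c=cv2.resize(w["img"][180:420,160:400],(400,400))
save("c2.png",np.hstack([a[:,:380],b]))
for n in("socket","hub","screw"): print(n,[(np.round(r["pixel"]).tolist(),round(r["score"],2)) for r in nets.tip_of(t,n)][:2],[(np.round(r["pixel"]).tolist(),round(r["score"],2)) for r in nets.tip_of(w,n)][:2])
o=robot.observe();print(o["contact_force"],o["tool_pos"])
```

```text
socket [([362.0, 226.0], 0.41)] []
hub [([358.0, 227.0], 0.57), ([136.0, 198.0], 0.17)] []
screw [([362.0, 227.0], 0.67)] []
[ 0.9320471  -0.44870385 -7.29023976] [0.55874919 0.00406357 0.14949363]
```

View pics/c2.png

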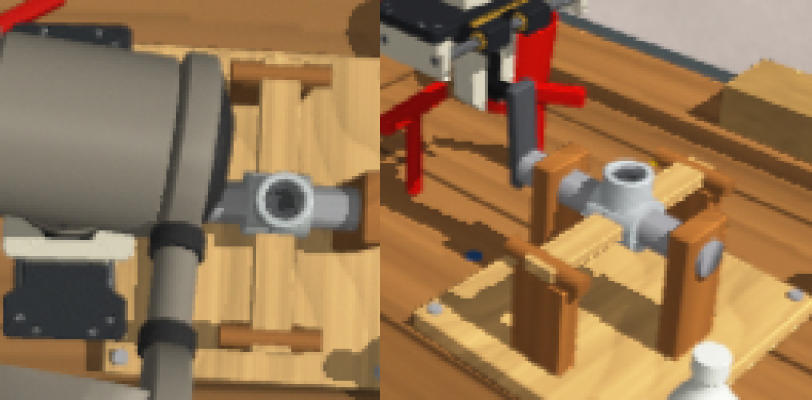

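The crank is now upright in both views: in the side crop the arm is vertical at (520,130), and it is gripped at x = 0.559. I release, rise, and look into the socket from above.

Request:
{"name": "carry_out", "arguments": {
  "translation": [
    [0, 0, 0],
    [0, 0, 0],
    [0, 0, 0],
    [0, 0, -0.02],
    [0, 0, -0.045],
    [0, 0, -0.045],
    [0, 0.04, 0],
    [0, 0.04, 0],
    [0, 0.04, 0],
    [0, 0.03, 0]
  ],
  "turn": [
    [0, 0, 0],
    [0, 0, 0],
    [0, 0, 0],
    [0, 0, 0],
    [0, 0, 0],
    [0, 0, 0],
    [0, 0, 0],
    [0, 0, 0],
    [0, 0, 0],
    [0, 0, 0]
  ],
  "gripper": [0, 0, 0, 0, 0, 0, 0, 0, 0, 0]
}}

```text
time: 8.15
tool_pos: [0.559, -0.1481, 0.2606]
tool_rot: [3.141, -0.001, -0.001]
contact_force: [0.1, -0.6, 0.1]
opening: 0.0459
```

Request:
{"name": "carry_out", "arguments": {
  "translation": [
    [0, 0, 0],
    [0, 0, 0]
  ],
  "turn": [
    [0, 0, 0],
    [0, 0, 0]
  ],
  "gripper": [-1, -1]
}}

```text
time: 8.35
tool_pos: [0.559, -0.1462, 0.2601]
tool_rot: [-3.141, -0.001, -0.001]
contact_force: [0.2, 0.8, 0.7]
opening: 0.0575
```

Run:
```python
from h import *
w=read_camera("wrist"); np.save("w3.npy",w,allow_pickle=True); print(np.round(w["world_from_camera"],4).tolist())
for n in("crank_grip","socket","hub","screw"): print(n,[(np.round(r["pixel"],1).tolist(),round(r["score"],2)) for r in nets.tip_of(w,n)][:3])
c=proj(w,[.5595,-.146,.143]); print("expect",c); x,y=int(c[0]),int(c[1])
# rectified vertical view at z=.140
n=400; H=.05; g=np.linspace(-H/2,H/2,n); X,Y=np.meshgrid(g,-g)
P=np.array([proj(w,[.5595+x_,-.146+y_,.140]) for x_,y_ in zip(X.ravel(),Y.ravel())]).reshape(n,n,2).astype(np.float32)
r=cv2.remap(w["img"],P[...,0],P[...,1],cv2.INTER_CUBIC)
r=cv2.convertScaleAbs(r,alpha=1.6,beta=10)
b=cv2.resize(w["img"][max(0,y-75):y+75,x-75:x+75],(400,400),interpolation=3)
save("c3.png",np.hstack([r,b]))
```

```text
[[1.0, -0.0014, 0.0005, 0.5595], [-0.0012, -0.9546, -0.2979, -0.0653], [0.0009, 0.2979, -0.9546, 0.4182], [0.0, 0.0, 0.0, 1.0]]
crank_grip [([271.6, 21.5], 0.93)]
socket [([277.7, 201.2], 0.6)]
hub [([275.4, 195.4], 0.85)]
screw [([277.7, 196.0], 0.58)]
expect [275.03193531 208.48452995]
```

View pics/c3.png

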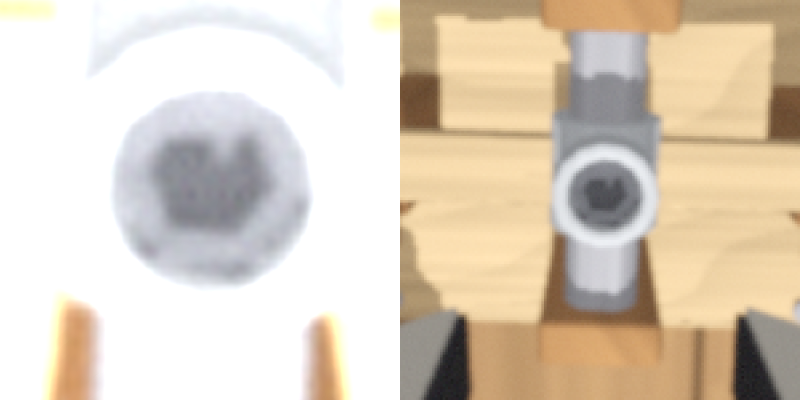

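The rectified view shows the screw disc centred at (211,189), giving socket x ≈ 0.561 and y ≈ -0.1446. The hexagon has corners roughly left and right at (153,185) and (270,185). I'll take one closer look for its angle.

Request:
{"name": "carry_out", "arguments": {
  "translation": [
    [0.001, 0.02, 0.045],
    [0.001, 0.02, 0.045],
    [0, 0, 0],
    [0, 0, 0]
  ],
  "turn": [
    [0, 0, 0],
    [0, 0, 0],
    [0, 0, 0],
    [0, 0, 0]
  ],
  "gripper": [-1, -1, -1, -1]
}}

```text
time: 9.0
tool_pos: [0.5611, -0.1853, 0.1699]
tool_rot: [-3.141, 0.001, -0.0]
contact_force: [0.4, 0.4, 0.6]
opening: 0.0918
```

```bash
cat > hx.py <<'E'
from h import *
w=read_camera("wrist"); np.save("w4.npy",w,allow_pickle=True)
C=np.array([.561,-.1446]); n=400; H=.03; k=n/H
def rect(z,C):
    g=np.linspace(-H/2,H/2,n); X,Y=np.meshgrid(g,-g)
    P=np.array([proj(w,[C[0]+x_,C[1]+y_,z]) for x_,y_ in zip(X.ravel(),Y.ravel())]).reshape(n,n,2).astype(np.float32)
    return cv2.remap(w["img"],P[...,0],P[...,1],cv2.INTER_CUBIC)
r=rect(.141,C); g=cv2.cvtColor(r,cv2.COLOR_RGB2GRAY).astype(float)
m=g[100:300,100:300]; lo,hi=np.percentile(m,1),np.percentile(m,97); g=np.clip((g-lo)/(hi-lo)*255,0,255).astype(np.uint8)
g3=cv2.cvtColor(g,cv2.COLOR_GRAY2RGB); o=g3.copy()
for z,d,c in((.139,14.5,(255,0,0)),(.129,14.5,(0,255,0))):
    pts=[]
    for i in range(6):
        a=i*np.pi/3; p=proj(w,[C[0]+d/1732*np.cos(a),C[1]+d/1732*np.sin(a),z]); q=atz(w,p,.141); pts.append([n/2+(q[0]-C[0])*k,n/2-(q[1]-C[1])*k])
    cv2.polylines(o,[np.int32(np.round(pts))],True,c,1)
save("c4.png",np.hstack([g3,o]))
print([(n,[(np.round(r["pixel"],1).tolist(),np.round(atz(w,r["pixel"],.129),4),round(r["score"],2)) for r in nets.tip_of(w,n)][:1]) for n in("socket","screw","hub")])
E
python3 hx.py
```

```text
[('socket', [([276.7, 179.0], array([ 0.5626, -0.142 ,  0.129 ]), 0.97)]), ('screw', [([272.4, 173.7], array([ 0.5597, -0.1385,  0.129 ]), 0.89)]), ('hub', [([275.3, 175.0], array([ 0.5616, -0.1393,  0.129 ]), 0.6)])]
```

View pics/c4.png

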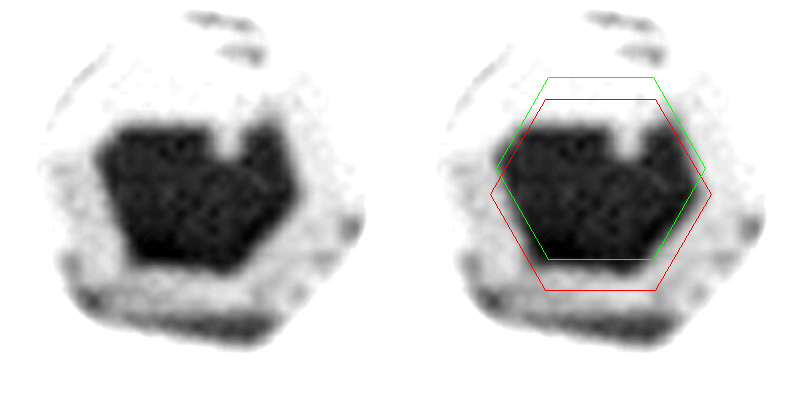

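The closer view shows the hexagon with corners at (97,158), (300,193), (137,262) and (232,272). It is turned about 0.17 rad clockwise, so the screw's x is at yaw ≈ -0.17 mod 60°, with its centre at about (0.561, -0.145). Now to the key.

Request:
{"name": "carry_out", "arguments": {
  "translation": [
    [0, 0, -0.04],
    [0, 0, -0.045],
    [0.005, -0.049, 0],
    [0.005, -0.049, 0],
    [0.005, -0.049, 0],
    [0.005, -0.049, 0],
    [0.006, -0.049, 0],
    [0.006, -0.049, 0],
    [0.006, -0.049, 0],
    [0.006, -0.049, 0]
  ],
  "turn": [
    [0, 0, 0],
    [0, 0, 0],
    [0, 0, 0],
    [0, 0, 0],
    [0, 0, 0],
    [0, 0, 0],
    [0, 0, 0],
    [0, 0, 0],
    [0, 0, 0],
    [0, 0, 0]
  ],
  "gripper": [-1, -1, -1, -1, -1, -1, -1, -1, -1, -1]
}}

```text
time: 10.2
tool_pos: [0.605, 0.2088, 0.257]
tool_rot: [-3.141, -0.003, 0.001]
contact_force: [0.4, -0.4, 0.6]
opening: 0.092
```

Request:
{"name": "carry_out", "arguments": {
  "translation": [
    [0, -0.045, 0],
    [0, 0, 0],
    [0, 0, 0],
    [0, 0, 0],
    [0, 0, 0],
    [0, 0, 0],
    [0, 0, 0],
    [0, 0, 0]
  ],
  "turn": [
    [0, 0, 0],
    [0, 0, -0.142],
    [0, 0, -0.142],
    [0, 0, -0.142],
    [0, 0, -0.142],
    [0, 0, -0.142],
    [0, 0, -0.142],
    [0, 0, -0.142]
  ],
  "gripper": [-1, -1, -1, -1, -1, -1, -1, -1]
}}

```text
time: 11.0
tool_pos: [0.605, 0.2518, 0.2568]
tool_rot: [3.14, -0.002, 1.001]
contact_force: [-0.9, -0.0, -0.8]
opening: 0.0917
```

Request:
{"name": "carry_out", "arguments": {
  "translation": [
    [0, 0, 0],
    [0, 0, 0],
    [0, 0, 0],
    [0, 0, 0],
    [0, 0, 0],
    [0, 0, 0],
    [0, 0, 0],
    [0, 0, 0]
  ],
  "turn": [
    [0, 0, -0.142],
    [0, 0, -0.142],
    [0, 0, -0.142],
    [0, 0, -0.142],
    [0, 0, -0.142],
    [0, 0, -0.142],
    [0, 0, -0.142],
    [0, 0, 0]
  ],
  "gripper": [-1, -1, -1, -1, -1, -1, -1, -1]
}}

```text
time: 11.8
tool_pos: [0.605, 0.2517, 0.2567]
tool_rot: [3.139, 0.0, 1.99]
contact_force: [1.2, 0.1, 0.1]
opening: 0.0917
```

Run:
```python
from h import *
w=read_camera("wrist"); save("w5.png",w["img"]); o=robot.observe(); print(o["tool_pos"],o["tool_rot"])
for n in("key_bar","key"):
    for r in nets.regions_of(w,n)[:3]:
        ys,xs=np.nonzero(r["region"]); q=cv2.minAreaRect(np.c_[xs,ys].astype(np.float32)); print(n,round(r["score"],2),np.round(r["pixel"]),q)
        if n=="key_bar":
            b=cv2.boxPoints(q); W=[atz(w,p,.113)[:2] for p in b]; print(np.round(W,4).tolist(),np.round(np.mean(W,0),4))
            e=[W[1]-W[0],W[2]-W[1]]; e=max(e,key=np.linalg.norm); print("yaw",np.arctan2(e[1],e[0]),np.linalg.norm(e))
```

```text
[0.60501561 0.25163397 0.25639986] [3.13931899e+00 1.31162735e-04 1.98559181e+00]
key_bar 0.75 [288. 196.] ((284.4698486328125, 195.8776092529297), (15.271209716796875, 84.52993774414062), 4.573921203613281)
[[0.6434, 0.2666], [0.5585, 0.2362], [0.5534, 0.2506], [0.638, 0.2823]] [0.5983 0.2589]
yaw -2.7981285818439074 0.09023839772922505
key_bar 0.7 [160. 121.] ((169.17396545410156, 121.96170806884766), (41.67921829223633, 92.57371520996094), 10.784297943115234)
[[0.6251, 0.112], [0.5379, 0.103], [0.5288, 0.1396], [0.6159, 0.152]] [0.577  0.1266]
yaw -3.0383243143784644 0.08765265504191426
key_bar 0.6 [292. 285.] ((282.2870178222656, 299.8053283691406), (17.739089965820312, 61.76232147216797), 27.950971603393555)
[[0.7504, 0.2964], [0.6705, 0.2976], [0.6728, 0.3182], [0.7536, 0.3184]] [0.7118 0.3076]
yaw 3.1274111167121084 0.07986404072922232
key 0.96 [282. 193.] ((284.26214599609375, 196.42498779296875), (14.488567352294922, 85.3887710571289), 3.4682295322418213)
key 0.71 [291. 287.] ((281.85992431640625, 299.9024353027344), (18.893081665039062, 63.13185501098633), 28.855655670166016)
key 0.66 [ 86. 187.] ((76.28120422363281, 188.14974975585938), (22.516550064086914, 93.73737335205078), 78.2317123413086)
```

View pics/w5.png

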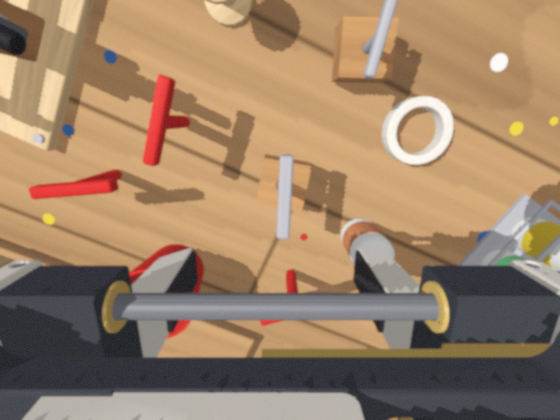

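The wrist view shows the large grey key's bar at (285,197), length 90 mm, yaw 0.343. The bottle at (370,245) is on its right, so I use a narrower opening.

Request:
{"name": "carry_out", "arguments": {
  "translation": [
    [0, 0, 0],
    [0.0086, -0.0033, 0.02],
    [0, 0, 0.038],
    [0, 0, 0.038],
    [0, 0, 0.038],
    [0, 0, 0.0377],
    [0, 0, 0]
  ],
  "turn": [
    [0, 0, 0.072],
    [0, 0, 0],
    [0, 0, 0],
    [0, 0, 0],
    [0, 0, 0],
    [0, 0, 0],
    [0, 0, 0]
  ],
  "gripper": [0, 0, 0, 0, 0, 0, 0]
}}

```text
time: 12.65
tool_pos: [0.5956, 0.2571, 0.0779]
tool_rot: [-3.131, -0.001, 1.914]
contact_force: [-0.3, 0.6, -0.1]
opening: 0.0465
```

Request:
{"name": "carry_out", "arguments": {
  "translation": [
    [0, 0, 0],
    [0, 0, 0],
    [0, 0, 0],
    [0, 0, 0],
    [0, 0, 0]
  ],
  "turn": [
    [0, 0, 0],
    [0, 0, 0],
    [0, 0, 0],
    [0, 0, 0],
    [0, 0, 0]
  ],
  "gripper": [1, 1, 1, 1, 1],
  "squeeze": 25
}}

```text
time: 13.15
tool_pos: [0.5996, 0.2586, 0.0847]
tool_rot: [3.139, -0.001, 1.916]
contact_force: [-0.3, 1.5, 3.9]
opening: 0.014
```

Request:
{"name": "carry_out", "arguments": {
  "translation": [
    [0, 0, -0.01],
    [0, 0, -0.02],
    [0, 0, -0.03],
    [0, 0, -0.03],
    [0, 0, -0.03],
    [0, 0, -0.03],
    [0, 0, -0.03],
    [0, 0, -0.02],
    [0, 0, 0],
    [0, 0, 0]
  ],
  "turn": [
    [0, 0, 0],
    [0, 0, 0],
    [0, 0, 0],
    [0, 0, 0],
    [0, 0, 0],
    [0, 0, 0],
    [0, 0, 0.129],
    [0, 0, 0.129],
    [0, 0, 0.129],
    [0, 0, 0.128]
  ],
  "gripper": [1, 1, 1, 1, 1, 1, 1, 1, 1, 1]
}}

```text
time: 14.15
tool_pos: [0.5989, 0.2578, 0.2846]
tool_rot: [3.14, -0.0, 1.396]
contact_force: [0.3, -0.3, -2.6]
opening: 0.0138
```

```bash
cat > k.py <<'E'
from h import *
w=read_camera("wrist"); s=read_camera("side"); o=robot.observe(); print(o["tool_pos"],o["tool_rot"],o["opening"],o["contact_force"])
Rt=R.from_euler("xyz",o["tool_rot"]).as_matrix(); p=o["tool_pos"]
for n in("key_bar","key_tip","key"):
    print(n,[(np.round(r["pixel"],1).tolist(),round(r["score"],2)) for r in nets.tip_of(w,n)][:3],[(np.round(r["pixel"],1).tolist(),round(r["score"],2)) for r in nets.tip_of(s,n)][:3])
print("exp bar,tip wrist",proj(w,p-.019*Rt[:,2]),proj(w,p+.075*Rt[:,2]),"side",proj(s,p-.019*Rt[:,2]),proj(s,p+.075*Rt[:,2]))
b=proj(s,p); x,y=np.clip(b.astype(int),80,340)
save("c6.png",np.hstack([cv2.resize(w["img"],(440,400))[:,:], cv2.resize(s["img"][y-60:y+60,x-50:x+50],(333,400),interpolation=3)]))
E
python3 k.py
```

```text
[0.59871362 0.25779716 0.28363933] [-3.14135084e+00  3.77292098e-04  1.39981527e+00] 0.013560529567230011 [-0.04075662 -0.75194914 -2.01046962]
key_bar [([347.7, 276.3], 0.88), ([129.0, 283.2], 0.78), ([153.6, 198.0], 0.76)] [([240.9, 133.4], 0.83), ([271.2, 214.3], 0.73), ([310.7, 211.4], 0.59)]
key_tip [([155.8, 251.9], 0.97), ([334.9, 248.6], 0.91), ([177.4, 184.3], 0.72)] [([254.1, 200.9], 0.75), ([241.2, 164.2], 0.72), ([268.8, 241.3], 0.64)]
key [([279.1, 222.6], 0.94), ([336.9, 246.1], 0.77), ([174.8, 182.0], 0.64)] [([255.5, 203.0], 0.83), ([270.8, 243.7], 0.83), ([239.9, 166.0], 0.68)]
exp bar,tip wrist [274.80275248 279.86088702] [274.88728439 221.71515444] side [236.43849883 131.22686445] [238.04424339 162.12124409]
```

View pics/c6.png

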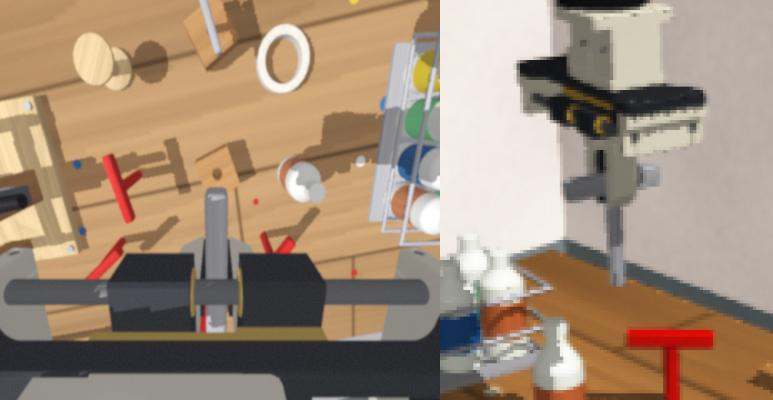

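The key is held upright and centred laterally; its bar is at x ≈ 275 in the full wrist picture, as expected. I'll check its offset along the bar from the visible bar end.

Run:
```python
from h import *
w=read_camera("wrist"); o=robot.observe()
Rt=R.from_euler("xyz",o["tool_rot"]).as_matrix(); p=o["tool_pos"]
for d in(-.01,-.005,0,.005,.01):
  print(d,[np.round(proj(w,p+Rt@[0,-.045+d,z]),1) for z in(-.028,-.010)])
g=cv2.cvtColor(w["img"],cv2.COLOR_RGB2GRAY)[175:235,270:280].mean(1); print(np.round(g).astype(int).tolist())
```

```text
-0.01 [array([274.9, 180.8]), array([274.9, 173.8])]
-0.005 [array([274.9, 191.9]), array([274.9, 183.7])]
0 [array([274.9, 202.7]), array([274.9, 193.4])]
0.005 [array([274.9, 213.3]), array([274.9, 202.9])]
0.01 [array([274.9, 223.7]), array([274.9, 212.2])]
[167, 160, 147, 132, 125, 120, 117, 115, 110, 107, 106, 109, 116, 130, 150, 164, 171, 173, 175, 176, 170, 150, 128, 120, 119, 118, 119, 125, 138, 155, 170, 179, 185, 185, 176, 156, 141, 136, 135, 135, 135, 134, 134, 134, 134, 136, 134, 134, 135, 134, 135, 134, 134, 135, 134, 135, 134, 134, 135, 134]
```

Request:
{"name": "carry_out", "arguments": {
  "translation": [
    [-0.04, 0.003, 0],
    [-0.04, 0.003, 0],
    [-0.04, 0.003, 0],
    [-0.04, 0.003, 0],
    [-0.04, 0.003, 0],
    [-0.04, 0.003, 0],
    [-0.04, 0.003, 0],
    [-0.04, 0.003, 0],
    [-0.04, 0.003, 0],
    [-0.04, 0.003, 0]
  ],
  "turn": [
    [0, 0, 0],
    [0, 0, 0],
    [0, 0, 0],
    [0, 0, 0],
    [0, 0, 0],
    [0, 0, 0],
    [0, 0, 0],
    [0, 0, 0],
    [0, 0, 0],
    [0, 0, 0]
  ],
  "gripper": [1, 1, 1, 1, 1, 1, 1, 1, 1, 1]
}}

```text
time: 15.6
tool_pos: [0.5606, -0.1429, 0.2834]
tool_rot: [3.141, -0.0, 1.402]
contact_force: [0.5, 0.0, -2.5]
opening: 0.014
```

Request:
{"name": "carry_out", "arguments": {
  "translation": [
    [-0.003, 0, 0],
    [0, 0, 0],
    [0, 0, 0]
  ],
  "turn": [
    [0, 0, 0],
    [0, 0, 0],
    [0, 0, 0]
  ],
  "gripper": [1, 1, 1]
}}

```text
time: 15.9
tool_pos: [0.5606, -0.1434, 0.2832]
tool_rot: [-3.142, -0.001, 1.402]
contact_force: [-0.5, -0.7, -1.8]
opening: 0.0138
```

```bash
python3 k.py
python3 - <<'E'
from h import *
w=read_camera("side"); o=robot.observe();p=o["tool_pos"]; t=read_camera("top")
print("rim side",proj(w,[.561,-.145,.145]),"foot",proj(w,p+[.0015,0,-.075]),o["torque"])
save("c7.png",np.hstack([cv2.resize(w["img"][150:290,270:410],(400,400),interpolation=3),cv2.resize(t["img"][165:290,300:425],(400,400),interpolation=3)]))
E
```

```text
[ 0.56070929 -0.14290419  0.28332213] [ 3.14143802e+00 -3.54285529e-04  1.40288102e+00] 0.01332405686166753 [ 1.40259852  0.46160279 -2.14058951]
key_bar [([493.7, 171.9], 0.63), ([437.8, 261.5], 0.63), ([278.8, 285.1], 0.61)] [([349.3, 173.7], 0.74), ([269.3, 213.6], 0.67), ([252.0, 179.0], 0.55)]
key_tip [([405.8, 233.0], 0.8), ([446.4, 163.8], 0.6)] [([255.2, 199.3], 0.83), ([270.8, 240.7], 0.8), ([343.4, 211.3], 0.62)]
key [([408.1, 234.7], 0.87), ([447.0, 161.8], 0.7), ([275.3, 223.4], 0.62)] [([342.9, 213.4], 0.8), ([271.0, 243.0], 0.56), ([256.4, 202.5], 0.49)]
exp bar,tip wrist [275.7871937  281.34271349] [275.54760495 222.6146172 ] side [344.73366772 173.39040929] [341.25829823 211.61351526]
rim side [339.92345607 235.51387367] foot [341.95640044 211.5946713 ] [ 0.02143252 -0.00388576  0.02893921]
```

View pics/c7.png

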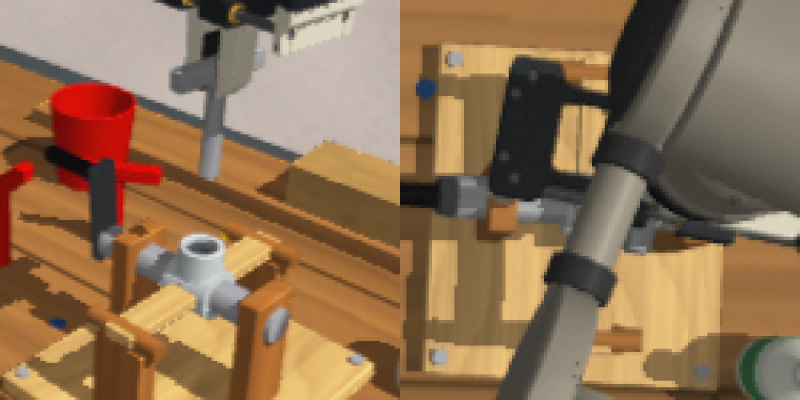

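The crop from the side shows the foot at (343,212) directly above the boss centre at (341,235). Predicted and observed positions agree to about 1 px. I correct by 2 mm and descend.

Request:
{"name": "carry_out", "arguments": {
  "translation": [
    [-0.0022, -0.0009, 0.015],
    [0, 0, 0.02],
    [0, 0, 0.015],
    [0, 0, 0.006],
    [0, 0, 0.002],
    [0, 0, 0.002],
    [0, 0, 0.002],
    [0, 0, 0]
  ],
  "turn": [
    [0, 0, 0],
    [0, 0, 0],
    [0, 0, 0],
    [0, 0, 0],
    [0, 0, 0],
    [0, 0, 0],
    [0, 0, 0],
    [0, 0, 0]
  ],
  "gripper": [1, 1, 1, 1, 1, 1, 1, 1]
}}

```text
time: 17.2
tool_pos: [0.5594, -0.1463, 0.2215]
tool_rot: [3.141, 0.0, 1.401]
contact_force: [0.7, 0.1, -2.7]
opening: 0.0138
```

Request:
{"name": "carry_out", "arguments": {
  "translation": [
    [0, 0, 0.002],
    [0, 0, 0.002],
    [0, 0, 0.001],
    [0, 0, 0]
  ],
  "turn": [
    [0, 0, 0],
    [0, 0, 0],
    [0, 0, 0],
    [0, 0, 0]
  ],
  "gripper": [1, 1, 1, 1]
}}

```text
time: 17.6
tool_pos: [0.5591, -0.1462, 0.216]
tool_rot: [-3.141, -0.0, 1.401]
contact_force: [-0.2, 0.3, -1.1]
opening: 0.0138
```

Request:
{"name": "carry_out", "arguments": {
  "translation": [
    [0, 0, 0.0015],
    [0, 0, 0.0015],
    [0, 0, 0]
  ],
  "turn": [
    [0, 0, 0],
    [0, 0, 0],
    [0, 0, 0]
  ],
  "gripper": [1, 1, 1]
}}

```text
time: 17.9
tool_pos: [0.5593, -0.1461, 0.2131]
tool_rot: [-3.142, -0.0, 1.401]
contact_force: [-0.1, -0.0, -2.3]
opening: 0.014
```

Request:
{"name": "carry_out", "arguments": {
  "translation": [
    [0, 0, 0.0015],
    [0, 0, 0.0015],
    [0, 0, 0]
  ],
  "turn": [
    [0, 0, 0],
    [0, 0, 0],
    [0, 0, 0]
  ],
  "gripper": [1, 1, 1]
}}

```text
time: 18.2
tool_pos: [0.5598, -0.1456, 0.211]
tool_rot: [3.14, -0.001, 1.401]
contact_force: [0.7, 3.8, 4.0]
opening: 0.0139
```

Request:
{"name": "carry_out", "arguments": {
  "translation": [
    [0.001, 0, 0],
    [0, 0, 0.001],
    [0, 0, 0]
  ],
  "turn": [
    [0, 0, 0],
    [0, 0, 0],
    [0, 0, 0]
  ],
  "gripper": [1, 1, 1]
}}

```text
time: 18.5
tool_pos: [0.5599, -0.1451, 0.2102]
tool_rot: [3.14, -0.0, 1.401]
contact_force: [-0.5, 3.5, 7.5]
opening: 0.0139
```

```bash
cat > o.py <<'E'
from h import *
o=robot.observe(); print(o["time"],np.round(o["tool_pos"],4),np.round(o["tool_rot"],3),np.round(o["contact_force"],1),np.round(o["torque"],3),o["opening"],np.round(o["qpos"],2))
E
python3 o.py
```

```text
18.5 [ 0.5599 -0.1451  0.2102] [ 3.14  -0.     1.401] [-0.5  3.5  7.5] [0.821 0.02  0.027] 0.013851391201320735 [-0.39  0.45  1.4   0.    1.29 -1.79]
```

Request:
{"name": "carry_out", "arguments": {
  "translation": [
    [0.0015, 0, 0],
    [0, 0, 0],
    [0, 0, 0]
  ],
  "turn": [
    [0, 0, 0],
    [0, 0, 0],
    [0, 0, 0]
  ],
  "gripper": [1, 1, 1]
}}

```text
time: 18.8
tool_pos: [0.5595, -0.1439, 0.2086]
tool_rot: [-3.141, 0.0, 1.401]
contact_force: [0.9, 1.3, -0.7]
opening: 0.0138
```

Request:
{"name": "carry_out", "arguments": {
  "translation": [
    [0, 0, 0.001],
    [0, 0, 0.001],
    [0, 0, 0]
  ],
  "turn": [
    [0, 0, 0],
    [0, 0, 0],
    [0, 0, 0]
  ],
  "gripper": [1, 1, 1]
}}

```text
time: 19.1
tool_pos: [0.5595, -0.1438, 0.2067]
tool_rot: [-3.141, -0.0, 1.401]
contact_force: [0.7, 0.1, -2.4]
opening: 0.0139
```

```bash
python3 o.py
```

```text
19.1 [ 0.5595 -0.1438  0.2067] [-3.141 -0.     1.401] [ 0.7  0.1 -2.4] [ 0.148 -0.268 -0.018] 0.01392119473955198 [-0.38  0.45  1.41 -0.    1.28 -1.79]
```

Request:
{"name": "carry_out", "arguments": {
  "translation": [
    [0, 0, 0.001],
    [0, 0, 0.001],
    [0, 0, 0]
  ],
  "turn": [
    [0, 0, 0],
    [0, 0, 0],
    [0, 0, 0]
  ],
  "gripper": [1, 1, 1]
}}

```text
time: 19.4
tool_pos: [0.5596, -0.1438, 0.205]
tool_rot: [-3.141, -0.0, 1.401]
contact_force: [-0.4, 0.1, -2.0]
opening: 0.0141
```

Request:
{"name": "carry_out", "arguments": {
  "translation": [
    [0, 0, 0.001],
    [0, 0, 0.001],
    [0, 0, 0]
  ],
  "turn": [
    [0, 0, 0],
    [0, 0, 0],
    [0, 0, 0]
  ],
  "gripper": [1, 1, 1]
}}

```text
time: 19.7
tool_pos: [0.5596, -0.1438, 0.2033]
tool_rot: [3.141, -0.0, 1.401]
contact_force: [-0.2, 0.1, 0.5]
opening: 0.0138
```

```bash
python3 o.py
```

```text
19.7 [ 0.5596 -0.1438  0.2033] [ 3.141 -0.     1.401] [-0.2  0.1  0.5] [ 0.099 -0.057 -0.046] 0.013824259326806648 [-0.38  0.46  1.41  0.    1.27 -1.79]
```

Request:
{"name": "carry_out", "arguments": {
  "translation": [
    [0, 0, 0.001],
    [0, 0, 0],
    [0, 0, 0]
  ],
  "turn": [
    [0, 0, 0],
    [0, 0, 0],
    [0, 0, 0]
  ],
  "gripper": [1, 1, 1]
}}

```text
time: 20.0
tool_pos: [0.5599, -0.1438, 0.2032]
tool_rot: [3.14, 0.0, 1.401]
contact_force: [-0.5, 0.8, 5.9]
opening: 0.0141
```

```bash
python3 o.py
```

```text
20.0 [ 0.5599 -0.1438  0.2032] [3.14  0.    1.401] [-0.5  0.8  5.9] [0.243 0.302 0.061] 0.014075886635963944 [-0.38  0.46  1.41  0.    1.27 -1.79]
```

The key is seated: the TCP stops at z = 0.2032 and the force builds up. That puts the foot at about 0.128, which fits the socket floor height. Now I turn clockwise, following the screw down.

Request:
{"name": "carry_out", "arguments": {
  "translation": [
    [0, 0, 0],
    [0, 0, 0.0002],
    [0, 0, 0.0002],
    [0, 0, 0.0002],
    [0, 0, 0.0002],
    [0, 0, 0.0002],
    [0, 0, 0.0002],
    [0, 0, 0]
  ],
  "turn": [
    [0, 0, 0],
    [0, 0, 0.07],
    [0, 0, 0.07],
    [0, 0, 0.07],
    [0, 0, 0.07],
    [0, 0, 0.07],
    [0, 0, 0.07],
    [0, 0, 0]
  ],
  "gripper": [1, 1, 1, 1, 1, 1, 1, 1],
  "squeeze": 50
}}

```text
time: 20.8
tool_pos: [0.56, -0.1436, 0.2023]
tool_rot: [3.14, -0.001, 0.979]
contact_force: [-1.0, 2.6, 7.1]
opening: 0.0142
```

```bash
cat > tq.py <<'E'
from h import *
import sys
T=[];F=[];Y=[]
for i in range(int(sys.argv[1]) if len(sys.argv)>1 else 4):
    read_camera("side"); o=robot.observe(); T.append(o["torque"]); F.append(o["contact_force"]); Y.append(o["tool_rot"][2]); 
T=np.array(T); print(o["time"],np.round(o["tool_pos"],4),"yaw",np.round(np.mean(Y),3),"F",np.round(np.mean(F,0),1),"Tz",np.round(T[:,2],3),"mean",T.mean(0).round(3),"open",round(o["opening"],4))
E
python3 tq.py
```

```text
21.0 [ 0.56   -0.1436  0.2023] yaw 0.981 F [-1.1  2.1  7. ] Tz [0.022 0.025 0.057 0.077] mean [0.433 0.242 0.045] open 0.0133
```

Request:
{"name": "carry_out", "arguments": {
  "translation": [
    [0, 0, 0.0002],
    [0, 0, 0.0002],
    [0, 0, 0.0002],
    [0, 0, 0.0002]
  ],
  "turn": [
    [0, 0, 0.06],
    [0, 0, 0.06],
    [0, 0, 0.06],
    [0, 0, 0.06]
  ],
  "gripper": [1, 1, 1, 1]
}}

```text
time: 21.4
tool_pos: [0.56, -0.1436, 0.2016]
tool_rot: [3.14, -0.001, 0.739]
contact_force: [-1.3, 1.9, 7.7]
opening: 0.0137
```

```bash
python3 o.py; python3 tq.py 6
```

```text
21.4 [ 0.56   -0.1436  0.2016] [ 3.14e+00 -1.00e-03  7.39e-01] [-1.3  1.9  7.7] [0.447 0.328 0.095] 0.01373302239976351 [-0.38  0.46  1.41  0.    1.27 -1.12]
21.7 [ 0.5601 -0.1436  0.2016] yaw 0.74 F [-1.1  1.9  7.6] Tz [0.047 0.028 0.079 0.122 0.014 0.003] mean [0.453 0.268 0.049] open 0.0134
```

Request:
{"name": "carry_out", "arguments": {
  "translation": [
    [0, 0, 0.0001],
    [0, 0, 0.0001],
    [0, 0, 0.0001]
  ],
  "turn": [
    [0, 0, 0.05],
    [0, 0, 0.05],
    [0, 0, 0.05]
  ],
  "gripper": [1, 1, 1]
}}

```text
time: 22.0
tool_pos: [0.56, -0.1436, 0.2011]
tool_rot: [3.141, -0.001, 0.589]
contact_force: [-0.7, 1.5, 7.4]
opening: 0.0135
```

```bash
python3 o.py; python3 tq.py 6
```

```text
22.0 [ 0.56   -0.1436  0.2011] [ 3.141e+00 -1.000e-03  5.890e-01] [-0.7  1.5  7.4] [0.469 0.146 0.026] 0.01354649056365512 [-0.38  0.46  1.42  0.    1.27 -0.97]
22.3 [ 0.56   -0.1436  0.2011] yaw 0.59 F [-0.7  2.4  6.7] Tz [0.09  0.068 0.037 0.037 0.021 0.015] mean [0.446 0.221 0.045] open 0.0137
```

Request:
{"name": "carry_out", "arguments": {
  "translation": [
    [0, 0, 0.0001],
    [0, 0, 0.0001]
  ],
  "turn": [
    [0, 0, 0.03],
    [0, 0, 0.03]
  ],
  "gripper": [1, 1]
}}

```text
time: 22.5
tool_pos: [0.56, -0.1435, 0.201]
tool_rot: [3.141, -0.002, 0.53]
contact_force: [-0.6, 2.8, 6.8]
opening: 0.0139
```

```bash
python3 o.py; python3 tq.py 8
```

```text
22.5 [ 0.56   -0.1435  0.201 ] [ 3.141e+00 -2.000e-03  5.300e-01] [-0.6  2.8  6.8] [0.48 0.22 0.07] 0.013926098278266234 [-0.38  0.46  1.42  0.    1.27 -0.91]
22.9 [ 0.56   -0.1435  0.201 ] yaw 0.531 F [-0.8  2.6  6.8] Tz [0.096 0.043 0.098 0.065 0.067 0.064 0.073 0.071] mean [0.471 0.245 0.072] open 0.0135
```

Request:
{"name": "carry_out", "arguments": {
  "translation": [
    [0, 0, 0.0001],
    [0, 0, 0.0001]
  ],
  "turn": [
    [0, 0, 0.03],
    [0, 0, 0.03]
  ],
  "gripper": [1, 1]
}}

```text
time: 23.1
tool_pos: [0.56, -0.1435, 0.2008]
tool_rot: [3.141, -0.002, 0.47]
contact_force: [-2.3, 2.4, 7.3]
opening: 0.0136
```

```bash
python3 o.py; python3 tq.py 8
```

```text
23.1 [ 0.56   -0.1435  0.2008] [ 3.141e+00 -2.000e-03  4.700e-01] [-2.3  2.4  7.3] [0.451 0.251 0.122] 0.01359386878420656 [-0.38  0.46  1.42  0.    1.27 -0.85]
23.5 [ 0.56   -0.1435  0.2008] yaw 0.471 F [-1.   2.7  7. ] Tz [0.075 0.099 0.087 0.099 0.156 0.131 0.109 0.075] mean [0.503 0.254 0.104] open 0.0138
```

Request:
{"name": "carry_out", "arguments": {
  "translation": [
    [0, 0, 0.0001],
    [0, 0, 0.0001]
  ],
  "turn": [
    [0, 0, 0.03],
    [0, 0, 0.03]
  ],
  "gripper": [1, 1]
}}

```text
time: 23.7
tool_pos: [0.5601, -0.1435, 0.2007]
tool_rot: [3.141, -0.002, 0.41]
contact_force: [-1.7, 2.7, 7.5]
opening: 0.0137
```

```bash
python3 o.py; python3 tq.py 8
```

```text
23.7 [ 0.5601 -0.1435  0.2007] [ 3.141e+00 -2.000e-03  4.100e-01] [-1.7  2.7  7.5] [0.562 0.321 0.14 ] 0.013667846148650261 [-0.38  0.46  1.42  0.    1.27 -0.79]
24.1 [ 0.5601 -0.1435  0.2007] yaw 0.411 F [-1.   2.4  7.8] Tz [0.168 0.07  0.063 0.135 0.044 0.134 0.113 0.102] mean [0.519 0.288 0.104] open 0.0136
```

```bash
python3 tq.py 14
```

```text
24.8 [ 0.5601 -0.1435  0.2007] yaw 0.411 F [-1.   2.4  7.5] Tz [0.131 0.118 0.125 0.034 0.078 0.135 0.114 0.098 0.138 0.117 0.083 0.066
 0.09  0.098] mean [0.519 0.278 0.102] open 0.0139
```

Request:
{"name": "carry_out", "arguments": {
  "translation": [
    [0, 0, 0.0001]
  ],
  "turn": [
    [0, 0, 0.03]
  ],
  "gripper": [1]
}}

```text
time: 24.9
tool_pos: [0.56, -0.1435, 0.2006]
tool_rot: [3.141, -0.002, 0.381]
contact_force: [-1.3, 2.6, 8.1]
opening: 0.0137
```

```bash
python3 o.py; python3 tq.py 14
```

```text
24.9 [ 0.56   -0.1435  0.2006] [ 3.141e+00 -2.000e-03  3.810e-01] [-1.3  2.6  8.1] [0.56  0.329 0.139] 0.013702191026627198 [-0.38  0.46  1.42  0.    1.26 -0.76]
25.6 [ 0.5601 -0.1435  0.2007] yaw 0.381 F [-1.   2.4  8. ] Tz [0.135 0.082 0.096 0.106 0.102 0.128 0.116 0.058 0.119 0.103 0.069 0.104
 0.09  0.09 ] mean [0.519 0.298 0.1  ] open 0.0137
```

Request:
{"name": "carry_out", "arguments": {
  "translation": [
    [0, 0, 0.0001],
    [0, 0, 0.0001]
  ],
  "turn": [
    [0, 0, 0.03],
    [0, 0, 0.03]
  ],
  "gripper": [1, 1]
}}

```text
time: 25.8
tool_pos: [0.5601, -0.1435, 0.2005]
tool_rot: [3.141, -0.002, 0.32]
contact_force: [-0.8, 3.1, 8.7]
opening: 0.0135
```

```bash
python3 o.py; python3 tq.py 12
```

```text
25.8 [ 0.5601 -0.1435  0.2005] [ 3.141e+00 -2.000e-03  3.200e-01] [-0.8  3.1  8.7] [0.563 0.369 0.199] 0.013542107029462387 [-0.38  0.46  1.42  0.    1.26 -0.7 ]
26.4 [ 0.5601 -0.1435  0.2005] yaw 0.321 F [-1.5  2.5  8.4] Tz [0.136 0.142 0.191 0.114 0.156 0.124 0.151 0.146 0.092 0.117 0.159 0.136] mean [0.531 0.327 0.139] open 0.0135
```

The torque now climbs: 0.100, then 0.139 over 0.06 rad, so the screw met the flat at about yaw 0.38. One small step more, then measure.

Request:
{"name": "carry_out", "arguments": {
  "translation": [
    [0, 0, 0]
  ],
  "turn": [
    [0, 0, 0.03]
  ],
  "gripper": [1]
}}

```text
time: 26.5
tool_pos: [0.5601, -0.1435, 0.2005]
tool_rot: [3.141, -0.002, 0.291]
contact_force: [-0.9, 2.8, 7.9]
opening: 0.0136
```

```bash
python3 o.py; python3 tq.py 16
```

```text
26.5 [ 0.5601 -0.1435  0.2005] [ 3.141e+00 -2.000e-03  2.910e-01] [-0.9  2.8  7.9] [0.513 0.285 0.201] 0.013591626389513905 [-0.38  0.46  1.42  0.    1.26 -0.68]
27.3 [ 0.5601 -0.1435  0.2005] yaw 0.291 F [-1.3  2.6  8.2] Tz [0.158 0.158 0.14  0.127 0.181 0.168 0.163 0.18  0.137 0.183 0.195 0.158
 0.147 0.187 0.171 0.14 ] mean [0.534 0.34  0.162] open 0.0139
```

Request:
{"name": "carry_out", "arguments": {
  "translation": [
    [0, 0, 0],
    [0, 0, 0],
    [0, 0, 0]
  ],
  "turn": [
    [0, 0, 0.012],
    [0, 0, 0],
    [0, 0, 0]
  ],
  "gripper": [1, 1, 1]
}}

```text
time: 27.6
tool_pos: [0.56, -0.1435, 0.2004]
tool_rot: [3.141, -0.002, 0.279]
contact_force: [-1.4, 2.1, 8.0]
opening: 0.0139
```

```bash
python3 tq.py 14
```

```text
28.3 [ 0.56   -0.1434  0.2005] yaw 0.279 F [-1.   2.4  8. ] Tz [0.212 0.169 0.15  0.186 0.174 0.14  0.165 0.182 0.146 0.173 0.122 0.16
 0.195 0.141] mean [0.54  0.326 0.165] open 0.0135
```

The torque reads 0.165 N m at the pause, which is snug. I let go and rise.

Request:
{"name": "carry_out", "arguments": {
  "translation": [
    [0, 0, 0],
    [0, 0, 0],
    [0, 0, 0],
    [0, 0, 0],
    [0, 0, 0],
    [0, 0, -0.01],
    [0, 0, -0.03],
    [0, 0, -0.04],
    [0, 0, -0.04],
    [0, 0, 0]
  ],
  "turn": [
    [0, 0, 0],
    [0, 0, 0],
    [0, 0, 0],
    [0, 0, 0],
    [0, 0, 0],
    [0, 0, 0],
    [0, 0, 0],
    [0, 0, 0],
    [0, 0, 0],
    [0, 0, 0]
  ],
  "gripper": [0, 0, 0, 0, 0, 0, 0, 0, 0, 0]
}}

```text
time: 29.3
tool_pos: [0.5616, -0.1445, 0.3261]
tool_rot: [3.134, -0.01, 0.279]
contact_force: [0.4, 0.1, 0.6]
opening: 0.0459
```

```bash
python3 o.py
python3 - <<'E'
from h import *
w=read_camera("side"); t=read_camera("wrist")
f=[.5605,-.144,.125]
print("side foot,bar",proj(w,f),proj(w,np.add(f,[0,0,.094])))
for n in("key_bar","key_tip"): print(n,[(np.round(r["pixel"],1).tolist(),round(r["score"],2)) for r in nets.tip_of(w,n)][:3])
save("c8.png",np.hstack([cv2.resize(w["img"][120:290,270:410],(400,486),interpolation=3),cv2.resize(t["img"][:,100:446],(400,486))]))
E
```

```text
29.3 [ 0.5616 -0.1445  0.3261] [ 3.134 -0.01   0.279] [0.4 0.1 0.6] [-0.074 -0.013 -0.016] 0.04591879124465029 [-0.38  0.39  1.19  0.    1.56 -0.66]
side foot,bar [338.79789472 242.57408508] [341.98363317 207.66613598]
key_bar [([271.6, 212.4], 0.61), ([346.0, 207.0], 0.6), ([253.1, 180.4], 0.6)]
key_tip [([340.0, 244.4], 0.96), ([253.7, 198.7], 0.82), ([271.7, 243.5], 0.69)]
```

View pics/c8.png

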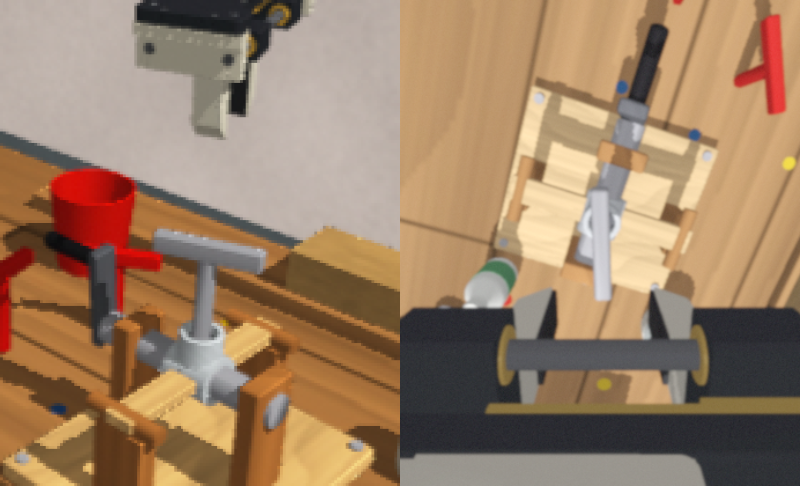

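The key stands upright in the boss: in the side crop its shank is at (206,300) and its bar at (208,250). The crank is still upright, aligned with the shaft in the wrist view, and the gripper is clear. I hand in.

```bash
python3 -c "
from cell import robot; print(robot.hand_in())"
```

```text
the job is handed in; nothing more can be done
None
```

The job is handed in: the large key is seated in the grub screw, snugged at about 0.165 N m, and left standing. Hand-in gave no verdict. The clock read about 29 s of the 72 s.

- **Crank:** I turned it until its handle sat over the shaft, at x ≈ 0.559 m against 0.560 m for the hub. That puts the flat within a few degrees of straight up. It still looked upright in the last pictures.
- **Key:** I took the larger grey T-key and lined it up with the hexagon. It touched the mouth of the socket and slid in after a sideways shift of about 2.5 mm. It stopped with its foot about 128 mm above the bench, where the socket floor should be. The wrist sensor showed about 10 N at most on the way in.
- **Tightening:** The readings near the end were 0.10 N m while turning freely, then 0.139, 0.162 and 0.165, each averaged in a pause.
- **Last checks:** After letting go, the side and wrist pictures show the key upright in the screw and the gripper clear of it. Neither small key, bottles, jar, bobbin nor tape was touched, as far as I could see.
- **Disagreements:**
    - Early readings while turning freely were about 0.05 N m instead of the stated 0.10. I therefore found the point where the screw met the flat from where the torque began to climb.
    - My first estimate of the crank's lean (0.87 rad) was wrong. The wrist view and the turn itself showed about 0.6 rad.

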